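# Index a control unit round and scan its label

### The arm

A 7-joint arm with a two-finger parallel gripper is mounted at the origin on the work surface. World frame = base frame: x ahead of the robot, y to its left, z up, the work surface at z = 0. Lengths are in m, angles in degrees, forces in N, time in s.
With the tool pointing down it reaches from about 0.425 to 0.825 m from the base axis. Payload 3.6 kg.
Tool frame: the origin (TCP) lies midway between the tips of the shut fingers; the grasp point (between the pads) lies 19 mm behind it; z points along the fingers, y is the line along which they close (so a half turn about z gives the same grasp; the last joint's range is limited). The gripper opens to 93 mm and grips with 3 to 60 N. Pads are 15 mm wide; open, the fingers measure 128 mm over their backs; the gripper's body (75 mm by 188 mm) begins 65 mm behind the grasp point.
Start: joints at [-68.44, 35.231, -0.722, 81.555, 0.464, 63.22, -2.315], TCP at [0.255, 0.598, 0.219] pointing down, gripper open.
Joint ranges: [-178.69, 178.69], [-17.37, 117.87], [-77.05, 75.6], [15.02, 138.74], [-78.02, 258.01], [0.78, 113.62], [-162.83, 162.83]. Speed limits (degrees/s): [159.86, 159.86, 180, 180, 180, 180, 180].

### API

Orientations are given as a 3x3 rotation matrix whose columns are the frame's x, y, z axes.
In Python, from rig import manip gives the robot as it stands. The module is installed in compiled form; this text tells all that it offers.
- The arm moves only by the tool play_rows, never from a script. Its argument "series" is a list of rows, each a list of 7 numbers: the turn, a rotation vector about the tool's x, y, z as a fraction of full scale, then the shift along the tool's x, y, z as a fraction of full scale, then the gripper command: -1 is fully open, 1 is shut, values between are in proportion. In form: [[wx, wy, wz, x, y, z, fingers], ...]. A call has 1 to 12 rows; each row shifts and turns the commanded pose from where the row before left it, along the tool's axes as they then stand; what a row does not reach is not made up. Full scale, the value 1, is 6 cm for a shift and 6 degrees for a turn. A row lasts 1/8 s, in which the tool goes at most 62.5 mm and 10.7 degrees, less where a joint would pass 70% of its speed; a pose out of reach is approached as far as the arm can. A call with a number of a shift or a turn outside -1 to 1 is refused whole. A call with a gripper value outside its range is refused whole. The fingers move at their own pace and stop on an object; the grip force is fixed at half the most. Time passes only in rows, so rows that do not move let the fingers close. It gives the time, the measured TCP pose, the force, the opening and the grip force at its end, in the units of the state.
- manip.sense(): the state, without advancing time (a new reading comes with each control period).
- manip.get_image(name): name is "scene" or "top" or "wrist"; returns a dict with "image" (480x640x3 uint8, blue, green, red), "z_map" (480x640 float32, m along the optical axis (not along the pixel's ray), 0 where there is no reading), "fx", "fy", "cx", "cy" (pixels), "k1" (the pictures are not rectified: a ray, as slopes to the right and down, at radius r is drawn at 1 + k1 r^2 times it, then the intrinsics apply), "camera_from_world" (4x4, takes a point from world to camera coordinates). Camera axes: x right, y down, z forward; pixel columns grow to the right and rows downward; lengths in m; the calibration is good to about 2 mm. A picture is of the moment at which its call begins.
- manip.sign_off(): hands the job in; it is judged then, once.
Trained networks look in a picture, given as the dict that the camera call returned (one of the last four; its "shot" number tells which), for a name from the list of things; names that differ only in an ending like _2 or _b are one class to them, and where a whole thing is asked for, a point or a joint stands for the part that bears it (a point fixed in the world has none). Each returns a list of dicts, best first, with "conf" (0 to 1); they miss things now and then, are a little off and sometimes report something else, mostly with a low value. They report only what shows in the picture. A call takes as long as a camera call. They do not tell look-alikes from the thing itself.
- manip.outline_of(picture, query): "pixels" (480x640 bool, what is visible of it) and "centre" ([column, row] in pixels, amid what is visible of it).
- manip.tip_of(picture, query): "centre" ([column, row] in pixels: a listed point, or the origin of a listed thing).
The state is a dict: "t": time; "joints": joint angles; "qd": joint speeds; "joint_torque": joint torques, N m; "position": TCP position; "eef_rot": TCP orientation; "force": force on the tool from outside, world axes, zero at the start; "moment": the same for the moment, N m; "width": finger opening in m; "grasp_force": force on a finger pad.
Only numpy, scipy, OpenCV 4.12 (cv2) and the standard library are available. Lean on these libraries where they do the work, as an engineer would, in place of code of your own. Each camera call takes 0.05 s, during which the arm holds its last target. There are 200 camera calls.

### The job

Pull up the red index plunger on the turntable, swing the table a quarter turn so that the control unit's barcode label faces the side where the scanner's dock stands, and let the plunger drop fully home in the notch there. Then take the yellow scanner from its dock and, without touching the unit, aim it squarely at the middle of the label with its nose about 8 cm away, and hold it steady there for a good two seconds. Lay the scanner gently back in its dock, level, top up and nose the same way as before, let go, and leave everything else on the bench where it is.

Things in the scene. Friction and masses are not known exactly. Their poses are not given: they have to be found in the camera images.
- fixture: Fixed round index base, 230 mm across; place and yaw vary. Origin: underside centre, on the turntable's upright axis. Its ring (75 to 95 mm from the axis, top 45 mm above the bench) has three radial notches, 13 mm wide and 15 mm deep, centred 85 mm from the axis on the fixture's -x, +y and -y sides. The plunger starts in the -x notch.
- turntable (a joint): Angle of the turning head, rad, anticlockwise from above. It carries a white control unit, 60 x 100 mm, top 127 mm above the bench. 0: plunger in the -x notch, label facing the fixture's +x. +1.571: label faces +y, plunger in the -y notch; -1.571: label faces -y, plunger in the +y notch. Stops at +-1.596. Friction 0.12 N m; turns only while the pin is out of the notches.
- plunger (a joint): Lift of the sprung index plunger, m. 0: home in a notch, about 0.011: pin resting on top of the ring between notches, 0.018: fully up. The spring pulls down with 4 N at home and 8 N fully up. Its 8 mm round-ended pin has about 2.5 mm of play either way in a notch.
- knob (a point): Middle of the red plunger knob: upright, 22 mm diameter, from 11 mm below to 11 mm above this point, then a 28 mm wide cap, 5 mm thick. It is 85 mm from the turntable axis, across from the label, 91 mm above the bench when home. Axes are the turning head's: x points from the knob towards the axis. The unit's near face is 55 mm from the knob's axis.
- label (a point): Centre of the white barcode label (48 mm wide, 34 mm high, upright) on the unit's outer face, 31 mm from the turntable axis, 85 mm above the bench. x axis: straight out of the label; z up.
- scanner: Yellow bar-shaped hand scanner, 160 mm long, body 34 mm wide and 32 mm high, with a black head 46 mm wide and 38 mm high over its front 26 mm; about 0.16 kg. Origin: centre of the body's section, 80 mm behind the nose; x axis along it to the nose, z out of its top (blue trigger). It scans straight out along +x.
- nose (a point): Centre of the scanner's front window, 80 mm along x from the scanner's origin; same axes as the scanner.
- dock: Fixed grey dock left or right of the fixture: base 180 x 80 x 10 mm, two black U saddles 18 mm long at x = -55 and +40 mm (floor 32 mm, cheeks to 46 mm above the bench, 42 mm between cheeks). Origin: underside centre. The scanner lies along its x, nose to +x, its origin over the dock's, 48 mm above the bench; 77 mm between the saddles is free for fingers.
- tray: Fixed blue divided parts tray, 180 x 120 x 35 mm, on the other side of the fixture from the dock. Origin: centre of its underside. Not used.
- screwdriver: Bystander: screwdriver lying on the bench; leave alone.
- multimeter: Bystander: orange multimeter, 150 x 78 x 38 mm; leave alone.
- spool: Bystander: metal solder spool, 60 mm across, 45 mm high; leave alone.
- flux: Bystander: white bottle, 44 mm across, 110 mm high; leave alone.
- spare_board: Bystander: blue spare circuit board, 110 x 80 x 18 mm; leave alone.
- connector: Bystander: black plug connector, 44 x 28 x 16 mm; leave alone.
Things that resemble listed ones, but are neither listed nor needed, are in the scene too. What is meant by the scanner is not orange, and is the smaller of those in its own colour.

How it is judged (in metres and radians):
On the way, in this order (a step that is already met when the one before it is completed fails the run):
1. the plunger is pulled up out of its starting notch (value of joint plunger above 0.011 m and value of joint turntable between -0.4 and 0.4 rad), for 0.05 s.
2. the table is turned so that the label faces the dock's side, and the plunger has dropped home in that notch ((value of joint turntable between 1.5 and 1.64 rad or value of joint turntable between -1.64 and -1.5 rad) and x of dock in the frame of label above 0.08 m and value of joint plunger below 0.003 m and velocity of joint turntable between -0.05 and 0.05 rad/s), for 0.3 s.
3. the scanner is held steady for 1 s, square to the label (within 17 degrees), nose 40 to 140 mm from it, its line falling on the label (within 18 mm sideways and 14 mm in height of its centre) (value of joint plunger below 0.003 m and (value of joint turntable between 1.5 and 1.64 rad or value of joint turntable between -1.64 and -1.5 rad) and x of dock in the frame of label above 0.08 m and x of label in the frame of nose between 0.04 and 0.14 m and y of label in the frame of nose between -0.018 and 0.018 m and z of label in the frame of nose between -0.014 and 0.014 m and angle between the x axis of scanner and the x axis of label, either way round below 0.3 rad and x of nose in the frame of label above 0.03 m and linear speed of scanner below 0.02 m/s and angular speed of scanner below 0.15 rad/s), for 1 s.
At the end, for the whole second after the job is handed in: The label faces the dock's side (table within 0.07 rad of the quarter turn), the plunger is home (within 3 mm), the scanner lies released and at rest in its dock, level and top up, nose towards the dock's +x (within 15 mm and 0.15 rad), and no bystander has moved more than 30 mm (all of step 2 and horizontal distance between scanner and dock below 0.015 m and z of scanner in the frame of dock between 0.042 and 0.054 m and angle between the x axis of scanner and the x axis of dock, either way round below 0.15 rad and x of nose in the frame of dock above 0.07 m and angle between scanner's own z axis and vertical below 0.1 rad and linear speed of scanner below 0.01 m/s and distance of each of screwdriver, multimeter, spool, flux, spare_board, connector from where it was at the start of the episode below 0.03 m); the robot touches nothing.
It fails at once if the scanner touches the unit or its fixture (contact force between scanner and fixture above 0.5 N).
It fails at once if the scanner is dropped or thrown: in free air above its dock with nothing touching it (contact force between scanner and anything else below 0.02 N and height (world z) of scanner above 0.068 m).
It fails at once if a bystander is pushed more than 30 mm (distance of any of screwdriver, multimeter, spool, flux, spare_board, connector from where it was at the start of the episode above 0.03 m).
It also fails if it takes over 70 s, if anything falls off the work surface, if the arm or the gripper's body presses on something with over 40 N, if the wrist force passes 120 N, or if a joint passes its speed limit or range.

## Working session

There is one attempt and no reset: what is moved stays moved. The work goes in short steps, Python scripts to look and compute and a tool call to move; the robot and the scene stay as the last step left them, time stands still between calls to the robot, and variables do not carry over. Pictures are saved under pics/ and viewed, at most 10 in all, crops included, and the job is handed in when it is done.

Besides the shell and the picture viewer there is one more tool, called as name(argument=value, ...) on one line, values as JSON. play_rows: Moves the arm, as the interface text tells. Shift numbers are shares of 6 cm and turn numbers shares of 6 degrees, none past 1 either way. Its arguments: {"type":"object","properties":{"series":{"type":"array","items":{"type":"array","items":{"type":"number"}}}},"required":["series"]}

```bash
mkdir -p pics; cat > h.py <<'E'
import numpy as np, cv2
from rig import manip
def ray(p,u,v):
    x=(u-p['cx'])/p['fx'];y=(v-p['cy'])/p['fy'];a,b=x,y
    for _ in range(20):
        s=1+p['k1']*(a*a+b*b);a,b=x/s,y/s
    return a,b
def world(p,u,v,z=None):
    "world point from depth, or where ray meets height z"
    T=np.linalg.inv(p['camera_from_world']);a,b=ray(p,u,v)
    d=T[:3,:3]@np.array([a,b,1.]);o=T[:3,3]
    if z is None: 
        zz=p['z_map'][int(round(v)),int(round(u))];return o+d*zz
    return o+d*(z-o[2])/d[2]
def cloud(p,mask):
    vs,us=np.nonzero(mask&(p['z_map']>0));T=np.linalg.inv(p['camera_from_world'])
    a,b=ray(p,us.astype(float),vs.astype(float));zz=p['z_map'][vs,us]
    return (T[:3,:3]@np.stack([a*zz,b*zz,zz])).T+T[:3,3]
E
python3 - <<'E'
from h import *
s=manip.sense();print(s['t'],s['position'],s['eef_rot'],s['width'])
for n in('top','scene'):
    p=manip.get_image(n);cv2.imwrite(f'pics/{n}0.png',p['image'])
    print(n,np.linalg.inv(p['camera_from_world'])[:3,3])
    for q in('fixture','knob','label','scanner','dock','tray','nose'):
        for r in manip.tip_of(p,q)[:3]:
            u,v=r['centre'];print(q,round(r['conf'],2),np.round(r['centre']),np.round(world(p,u,v),3))
E
```

```text
0.0 [0.25447945 0.59726411 0.21749324] [[-9.20005497e-01  3.91904359e-01 -9.26356127e-04]
 [ 3.91905448e-01  9.20002499e-01 -2.34991032e-03]
 [-6.86901453e-05 -2.52497442e-03 -9.99996810e-01]] 0.09308547013406528
top [ 0.2993833  -0.07034508  1.30512627]
fixture 0.92 [311. 204.] [ 0.577 -0.044  0.112]
fixture 0.37 [173. 170.] [0.676 0.288 0.015]
knob 0.69 [312. 229.] [ 0.525 -0.047  0.107]
knob 0.61 [175. 169.] [ 0.683  0.287 -0.   ]
label 0.53 [293. 132.] [0.761 0.003 0.057]
scanner 0.75 [327. 320.] [ 0.332 -0.083  0.037]
scanner 0.67 [158. 365.] [0.226 0.285 0.05 ]
scanner 0.58 [154. 255.] [0.466 0.304 0.065]
dock 0.63 [159. 256.] [0.465 0.294 0.059]
tray 0.91 [422. 254.] [ 0.487 -0.298  0.024]
tray 0.5 [172. 171.] [0.678 0.294 0.   ]
tray 0.48 [223. 304.] [0.362 0.153 0.014]
nose 0.75 [108. 382.] [0.185 0.391 0.051]
nose 0.63 [310. 288.] [ 0.406 -0.043  0.001]
nose 0.62 [164. 222.] [0.54  0.286 0.068]
scene [1.05054815 0.03860999 0.87978522]
fixture 0.85 [331. 295.] [ 0.633 -0.025  0.06 ]
fixture 0.3 [329. 237.] [ 0.521 -0.051  0.104]
knob 0.47 [330. 240.] [ 0.528 -0.047  0.106]
label 0.85 [330. 287.] [ 0.635 -0.028  0.096]
label 0.64 [326. 238.] [ 0.527 -0.056  0.109]
scanner 0.9 [328. 193.] [ 0.341 -0.085  0.034]
scanner 0.85 [495. 260.] [0.485 0.308 0.064]
scanner 0.72 [481. 185.] [0.252 0.287 0.044]
dock 0.97 [487. 270.] [0.511 0.291 0.061]
tray 0.83 [227. 233.] [ 0.492 -0.303  0.01 ]
tray 0.51 [328. 287.] [ 0.634 -0.03   0.095]
nose 0.88 [524. 176.] [0.214 0.388 0.059]
nose 0.84 [339. 217.] [ 0.402 -0.047  0.021]
nose 0.59 [485. 288.] [0.548 0.29  0.048]
```

View pics/top0.png

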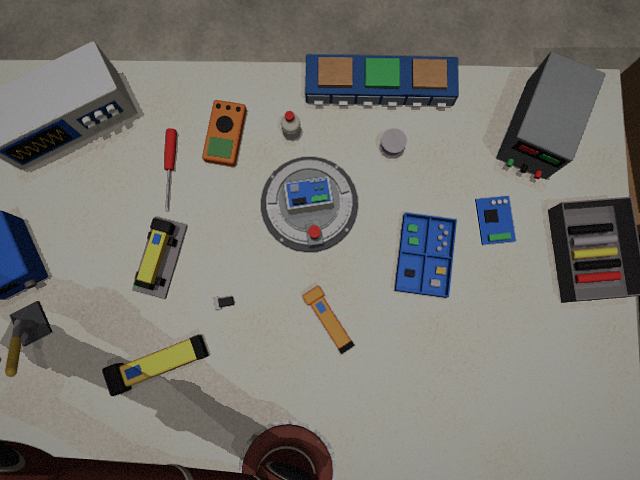

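View pics/scene0.png

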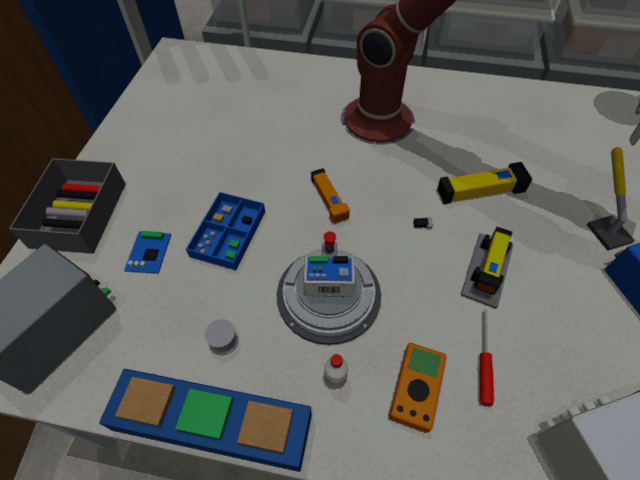

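The top picture shows three candidates for the scanner: small yellow at (155,255) in the grey dock, larger yellow at (158,365) lying loose, and orange at (328,320). The docked one fits, because it is yellow and the smaller of the two yellow ones. I'll confirm that in a crop and measure the geometry.

```bash
python3 - <<'E'
from h import *
p=manip.get_image('top');s=manip.get_image('scene')
a=cv2.resize(p['image'][205:310,110:210],(400,420),interpolation=3);b=cv2.resize(s['image'][215:320,445:545],(400,420),interpolation=3)
cv2.imwrite('pics/crop1.png',np.hstack([a,b]))
full=np.ones((480,640),bool)
from scipy.optimize import least_squares
for n,P in(('top',p),('scene',s)):
    C=cloud(P,full)
    f=C[:,:2]-[0.595,-0.04]
    m=(np.hypot(*f.T)<0.1)&(np.hypot(*f.T)>.06)&(abs(C[:,2]-.045)<.005); 
    print(n,'ring pts',m.sum(),np.median(C[m],0))
    R=C[m]
    # outer edge 95mm: choose centre minimizing points outside annulus 75..95
    g=lambda c:(np.maximum(0,np.hypot(*(R[:,:2]-c).T)-.095)+np.maximum(0,.075-np.hypot(*(R[:,:2]-c).T)))*100
    r=least_squares(g,[0.595,-.04],x_scale=.01,diff_step=1e-3);print('axis',r.x,r.cost)
    m=(abs(C[:,2]-.106)<.006)&(np.hypot(C[:,0]-.525,C[:,1]+.047)<.025);k=C[m];print('knob',m.sum(),k.mean(0),(k.min(0)+k.max(0))/2)
    m=(abs(C[:,2]-.127)<.006)&(np.hypot(*f.T)<.09);q=C[m]
    rc=cv2.minAreaRect((q[:,:2]*1000).astype(np.float32));print('unit top',rc,m.sum(),np.median(q[:,2]))
    hs=cv2.cvtColor(P['image'],cv2.COLOR_BGR2HSV)
    y=(abs(hs[...,0].astype(int)-28)<6)&(hs[...,1]>120)&(hs[...,2]>90)
    c=cloud(P,y);m=(np.hypot(c[:,0]-.48,c[:,1]-.295)<.13)&(c[:,2]>.058)&(c[:,2]<.07);c=c[m]
    rc=cv2.minAreaRect((c[:,:2]*1000).astype(np.float32));print('scanner yellow top',rc,m.sum(),np.median(c[:,2]))
    m=(np.hypot(C[:,0]-.48,C[:,1]-.295)<.15)&(C[:,2]>.058)&(C[:,2]<.075);c=C[m];rc=cv2.minAreaRect((c[:,:2]*1000).astype(np.float32));print('scanner all',rc,np.round(cv2.boxPoints(rc)))
    m=(np.hypot(C[:,0]-.48,C[:,1]-.295)<.12)&(C[:,2]>.006)&(C[:,2]<.014);c=C[m];rc=cv2.minAreaRect((c[:,:2]*1000).astype(np.float32));print('dock base',rc)
E
```

```text
top ring pts 1800 [ 0.60094935 -0.02826658  0.04505011]
axis [ 0.60397074 -0.03643977] 19.660285962252793
knob 125 [ 0.51798815 -0.05014799  0.10719715] [ 0.51761672 -0.04921892  0.1065363 ]
unit top ((602.4457397460938, -36.235816955566406), (49.71649169921875, 77.04031372070312), 11.048195838928223) 296 0.1263474228414111
scanner yellow top ((464.7515563964844, 311.28790283203125), (33.113624572753906, 117.7103500366211), 76.05233001708984) 628 0.063867731849227
scanner all ((470.18438720703125, 307.8905944824219), (47.57155990600586, 156.1803741455078), 76.97106170654297) [[389. 302.]
 [541. 267.]
 [552. 313.]
 [399. 349.]]
dock base ((482.92169189453125, 293.05328369140625), (195.89634704589844, 225.98797607421875), 80.62480163574219)
scene ring pts 1883 [ 0.635916   -0.03144866  0.0446672 ]
axis [ 0.59889645 -0.03706623] 4.682877635495461
knob 118 [ 0.52186326 -0.05014019  0.10610369] [ 0.52086997 -0.05035956  0.10618308]
unit top ((603.81884765625, -37.1780891418457), (46.83664321899414, 76.44561004638672), 10.408746719360352) 361 0.12559437725706113
scanner yellow top ((465.07720947265625, 312.454345703125), (33.62773895263672, 118.19286346435547), 75.92729187011719) 585 0.06376366506762032
scanner all ((471.533935546875, 307.7705383300781), (46.030113220214844, 160.5938262939453), 77.83340454101562) [[388. 302.]
 [545. 268.]
 [555. 313.]
 [398. 347.]]
dock base ((485.39361572265625, 293.77117919921875), (102.37455749511719, 214.38919067382812), 76.5490951538086)
```

View pics/crop1.png

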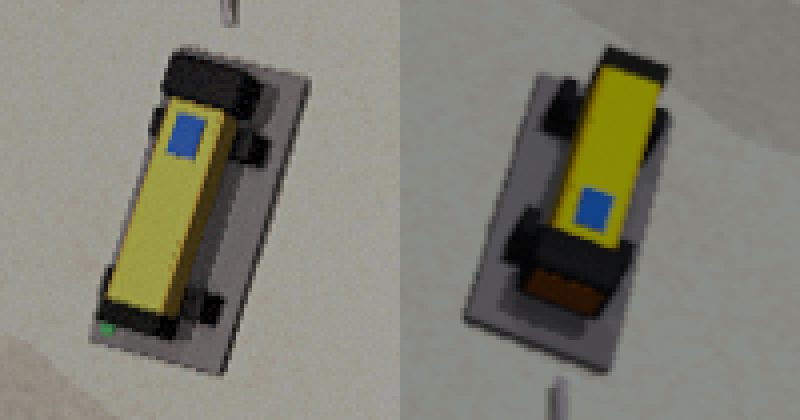

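The crop shows the docked small yellow scanner. Its wide black head with the brown window points away from the robot, at about (205,85) in the left half and (570,280) in the right half. The tail cap is at the near end.

Estimates:
- **Fixture:** axis about (0.603, -0.036), yaw about 10°.
- **Knob:** about (0.520, -0.050).
- **Dock:** on the +y side, so the table turns +90°.
- **Scanner:** about (0.471, 0.308), yaw about -13°.

I'll move to above the knob first.

play_rows(series=[[0,0,0,-0.69,-0.68,0,-1],[0,0,0,-0.69,-0.68,0,-1],[0,0,0,-0.69,-0.68,0,-1],[0,0,0,-0.69,-0.68,0,-1],[0,0,0,-0.69,-0.68,0,-1],[0,0,0,-0.69,-0.68,0,-1],[0,0,0,-0.69,-0.68,0,-1],[0,0,0,-0.69,-0.68,0,-1],[0,0,0,-0.69,-0.68,0,-1],[0,0,0,-0.69,-0.68,0,-1],[0,0,0,-0.69,-0.68,0,-1],[0,0,0,-0.69,-0.68,0,-1]])

```text
t: 2.4
position: [0.5207, -0.0488, 0.219]
eef_rot: [[-0.92, 0.392, 0.001], [0.392, 0.92, 0.0], [-0.001, 0.001, -1.0]]
force: [1.1, 1.1, 0.5]
width: 0.0928
grasp_force: 0.0
```

play_rows(series=[[0,0,1,0,0,0,-1],[0,0,1,0,0,0,-1],[0,0,1,0,0,0,-1],[0,0,1,0,0,0,-1],[0,0,1,0,0,0,-1],[0,0,1,0,0,0,-1],[0,0,1,0,0,0,-1],[0,0,1,0,0,0,-1],[0,0,1,0,0,0,-1],[0,0,1,0,0,0,-1],[0,0,1,0,0,0,-1],[0,0,1,0,0,0,-1]])

```text
t: 3.9
position: [0.52, -0.047, 0.2188]
eef_rot: [[0.092, 0.996, 0.0], [0.996, -0.092, 0.0], [0.0, 0.0, -1.0]]
force: [-0.6, 0.7, 0.2]
width: 0.0928
grasp_force: 0.0
```

play_rows(series=[[0,0,1,0,0,0,-1],[0,0,1,0,0,0,-1],[0,0,1,0,0,0,-1],[0,0,1,0,0,0,-1],[0,0,1,0,0,0,-1],[0,0,1,0,0,0,-1],[0,0,1,0,0,0,-1],[0,0,1,0,0,0,-1],[0,0,1,0,0,0,-1],[0,0,1,0,0,0,-1],[0,0,1,0,0,0,-1],[0,0,1,0,0,0,-1]])

```text
t: 5.4
position: [0.52, -0.0469, 0.2188]
eef_rot: [[0.975, 0.221, 0.0], [0.221, -0.975, 0.0], [0.0, -0.0, -1.0]]
force: [-0.2, 0.1, -0.5]
width: 0.0929
grasp_force: 0.0
```

```bash
python3 - <<'E'
from h import *
p=manip.get_image('wrist');cv2.imwrite('pics/w1.png',p['image']);full=np.ones((480,640),bool)
print(np.linalg.inv(p['camera_from_world'])[:3,3], manip.sense()['position'])
hs=cv2.cvtColor(p['image'],cv2.COLOR_BGR2HSV);red=((hs[...,0]<8)|(hs[...,0]>172))&(hs[...,1]>130)&(hs[...,2]>50)
C=cloud(p,full);k=cloud(p,red);k=k[(np.hypot(k[:,0]-.52,k[:,1]+.05)<.04)&(k[:,2]>.1)]
print('knob top',len(k),(k.min(0)+k.max(0))/2,np.median(k,0),np.ptp(k,axis=0))
if len(k)>5: print('circle',cv2.minEnclosingCircle((k[:,:2]*1000).astype(np.float32)))
m=(abs(C[:,2]-.127)<.006)&(np.hypot(C[:,0]-.603,C[:,1]+.036)<.09)
if m.sum()>20: print('unit',m.sum(),cv2.minAreaRect((C[m][:,:2]*1000).astype(np.float32)))
for q in('knob','fixture'): print(q,[(round(r['conf'],2),r['centre']) for r in manip.tip_of(p,q)[:2]])
E
```

```text
[ 0.59553913 -0.02790079  0.38438041] [ 0.52007936 -0.04683736  0.21864712]
knob top 1054 [ 0.52806273 -0.04786887  0.20835977] [ 0.52035849 -0.04762626  0.10641976] [0.04343189 0.02711679 0.21255363]
circle ((528.2992553710938, -44.462677001953125), 22.21198844909668)
unit 3346 ((602.3319091796875, -35.20244216918945), (45.39655685424805, 76.95682525634766), 9.869077682495117)
knob [(0.59, [319.2, 227.3])]
fixture [(0.69, [321.7, 112.1])]
```

View pics/w1.png

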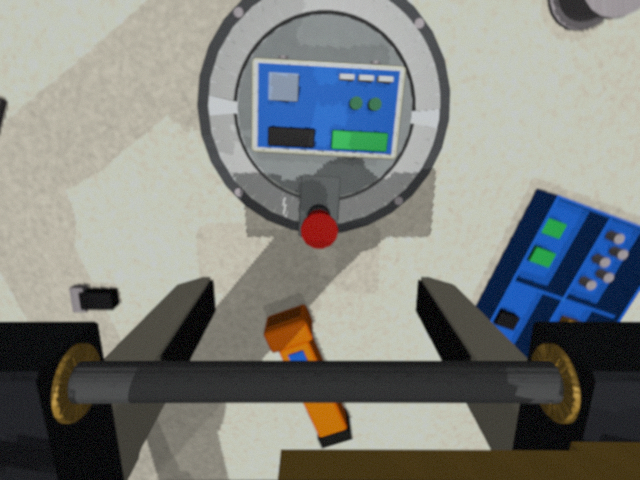

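The wrist picture shows the knob at (319,228), the bracket at (320,190), free notches at (222,107) and (425,118), and the unit between them. I'll check the bracket height and the notch positions.

```bash
python3 - <<'E'
from h import *
p=manip.get_image('wrist');full=np.ones((480,640),bool)
for u,v in((320,182),(310,190),(330,195),(320,200),(320,207)): print('bracket',np.round(world(p,u,v),4))
a,b=world(p,222,107,.03),world(p,425,118,.03);print('notches',a,b,(a+b)/2,np.hypot(*(a-b)[:2]),np.degrees(np.arctan2(*(a-b)[:2])))
C=cloud(p,full)
m=(C[:,2]>.098)&(C[:,2]<.112)&(np.hypot(C[:,0]-.52,C[:,1]+.048)<.02);k=C[m]
print('cap',m.sum(),cv2.minEnclosingCircle((k[:,:2]*1000).astype(np.float32)),k.mean(0))
E
```

```text
bracket [ 0.5472 -0.043   0.0549]
bracket [ 0.5387 -0.0363  0.0544]
bracket [ 0.5386 -0.0537  0.0559]
bracket [ 0.5324 -0.0464  0.0555]
bracket [ 0.5292 -0.047   0.0686]
notches [0.58749178 0.05239489 0.03      ] [ 0.61787657 -0.11993207  0.03      ] [ 0.60268417 -0.03376859  0.03      ] 0.17498519320838385 -9.999644927069603
cap 1080 ((519.9082641601562, -48.00027084350586), 13.950258255004883) [ 0.52036755 -0.04783742  0.10634437]
```

play_rows(series=[[0,0,0.47,-0.01,0.02,0.5,-1],[0,0,0,0,0,0.5,-1],[0,0,0,0,0,0.5,-1],[0,0,0,0,0,0.5,-1],[0,0,0,0,0,0.44,-1],[0,0,0,0,0,0,-1],[0,0,0,0,0,0,1],[0,0,0,0,0,0,1],[0,0,0,0,0,0,1],[0,0,0,0,0,0,1],[0,0,0,0,0,0,1],[0,0,0,0,0,0,1]])

```text
t: 7.1
position: [0.5196, -0.0485, 0.0723]
eef_rot: [[0.984, 0.175, -0.0], [0.175, -0.984, -0.0], [-0.0, 0.0, -1.0]]
force: [0.2, -0.0, -0.5]
width: 0.0377
grasp_force: 0.0
```

play_rows(series=[[0,0,0,0,0,0,1],[0,0,0,0,0,0,1],[0,0,0,0,0,0,1],[0,0,0,0,0,0,1]])

```text
t: 7.6
position: [0.5195, -0.0488, 0.0723]
eef_rot: [[0.985, 0.175, -0.0], [0.175, -0.985, -0.0], [-0.0, 0.0, -1.0]]
force: [-0.1, -0.9, -0.5]
width: 0.0264
grasp_force: 30.0
```

play_rows(series=[[0,0,0,0,0,-0.1,1],[0,0,0,0,0,-0.1,1],[0,0,0,0,0,-0.06,1],[0,0,0,0,0,0,1],[0,0,0,0,0,0,1]])

```text
t: 8.22
position: [0.5194, -0.0486, 0.0876]
eef_rot: [[0.985, 0.175, -0.0], [0.175, -0.985, -0.0], [-0.0, 0.0, -1.0]]
force: [1.1, -1.4, -7.4]
width: 0.0267
grasp_force: 30.0
```

play_rows(series=[[0,0,-0.5,0.002,0.074,0,1],[0,0,-1,0.008,0.148,0,1],[0,0,-1,0.008,0.148,0,1],[0,0,-1,0.008,0.148,0,1],[0,0,-1,0.008,0.148,0,1],[0,0,-1,0.008,0.148,0,1],[0,0,-1,0.008,0.148,0,1],[0,0,-0.5,0.002,0.074,0,1],[0,0,0,0,0,0,1]])

```text
t: 9.35
position: [0.55, -0.1012, 0.0873]
eef_rot: [[0.615, 0.788, -0.002], [0.788, -0.615, -0.0], [-0.002, -0.002, -1.0]]
force: [-0.1, -3.1, -7.8]
width: 0.0266
grasp_force: 30.0
```

play_rows(series=[[0,0,-0.5,0.002,0.074,0,1],[0,0,-1,0.008,0.148,0,1],[0,0,-1,0.008,0.148,0,1],[0,0,-1,0.008,0.148,0,1],[0,0,-1,0.008,0.148,0,1],[0,0,-1,0.008,0.148,0,1],[0,0,-1,0.008,0.148,0,1],[0,0,-1,0.008,0.148,0,1],[0,0,-0.5,0.002,0.074,0,1],[0,0,0,0,0,0,1],[0,0,0,0,0,0,1]])

```text
t: 10.72
position: [0.6177, -0.1188, 0.0877]
eef_rot: [[-0.174, 0.985, -0.001], [0.985, 0.174, -0.003], [-0.002, -0.001, -1.0]]
force: [0.0, -5.2, -7.5]
width: 0.0264
grasp_force: 30.0
```

play_rows(series=[[0,0,0,0,0,0.06,1],[0,0,0,0,0,0.06,1],[0,0,0,0,0,0.06,1],[0,0,0,0,0,0.06,1],[0,0,0,0,0,0.02,1],[0,0,0,0,0,0,1],[0,0,0,0,0,0,1]])

```text
t: 11.6
position: [0.6178, -0.1188, 0.0728]
eef_rot: [[-0.174, 0.985, -0.0], [0.985, 0.174, -0.003], [-0.002, -0.001, -1.0]]
force: [-0.9, -4.5, -5.1]
width: 0.0266
grasp_force: 30.0
```

play_rows(series=[[0,0,0,0,0,0.01,1],[0,0,0,0,0,0,-1],[0,0,0,0,0,0,-1],[0,0,0,0,0,0,-1],[0,0,0,0,0,0,-1],[0,0,0,0,0,0,-1],[0,0,0,0,0,0,-1],[0,0,0,0,0,-0.5,-1],[0,0,0,0,0,-0.5,-1],[0,0,0,0,0,-0.7,-1],[0,0,0,0,0,-0.7,-1]])

```text
t: 12.98
position: [0.618, -0.117, 0.2168]
eef_rot: [[-0.175, 0.985, -0.001], [0.985, 0.175, 0.0], [0.0, -0.001, -1.0]]
force: [0.2, 0.6, -0.5]
width: 0.093
grasp_force: 0.0
```

```bash
python3 - <<'E'
from h import *
s=manip.sense();print(s['position'],s['width'],s['force'])
full=np.ones((480,640),bool)
for n in('scene','wrist'):
    p=manip.get_image(n);C=cloud(p,full)
    m=(abs(C[:,2]-.127)<.006)&(np.hypot(C[:,0]-.603,C[:,1]+.034)<.09);print(n,'unit',cv2.minAreaRect((C[m][:,:2]*1000).astype(np.float32)))
    m=(C[:,2]>.1)&(C[:,2]<.125)&(np.hypot(C[:,0]-.618,C[:,1]+.118)<.022);k=C[m]
    if len(k): print('cap',m.sum(),cv2.minEnclosingCircle((k[:,:2]*1000).astype(np.float32)),np.percentile(k[:,2],[25,50,75]))
    cv2.imwrite(f'pics/{n}2.png',p['image'])
E
```

```text
[ 0.61797124 -0.11701249  0.21675464] 0.09299836072393476 [ 0.19438387  0.56120194 -0.45727441]
scene unit ((606.00341796875, -37.229190826416016), (78.55970764160156, 44.76664352416992), 9.847861289978027)
cap 136 ((618.4190673828125, -119.73028564453125), 14.196518898010254) [0.10527162 0.1064605  0.10773922]
wrist unit ((604.8945922851562, -34.1411247253418), (77.27543640136719, 45.19678497314453), 9.85663890838623)
cap 1047 ((617.428955078125, -116.9327163696289), 14.022561073303223) [0.10590308 0.1063744  0.10684511]
```

The plunger is home: the cap is at 0.106, as before, and the unit has turned exactly 90°. Next I go to the scanner.

play_rows(series=[[0,0,0,0.92,-0.15,0,-1],[0,0,0,0.92,-0.15,0,-1],[0,0,0,0.92,-0.15,0,-1],[0,0,0,0.92,-0.15,0,-1],[0,0,0,0.92,-0.15,0,-1],[0,0,0,0.92,-0.15,0,-1],[0,0,0,0.92,-0.15,0,-1],[0,0,0,0.92,-0.15,0,-1]])

```text
t: 14.08
position: [0.4687, 0.3064, 0.2149]
eef_rot: [[-0.175, 0.985, -0.001], [0.985, 0.175, -0.001], [-0.001, -0.001, -1.0]]
force: [1.4, 0.3, -0.3]
width: 0.0928
grasp_force: 0.0
```

play_rows(series=[[0,0,-1,0,0,0,-1],[0,0,-1,0,0,0,-1],[0,0,-1,0,0,0,-1],[0,0,-1,0,0,0,-1],[0,0,-1,0,0,0,-1],[0,0,-1,0,0,0,-1],[0,0,-1,0,0,0,-1],[0,0,-1,0,0,0,-1],[0,0,-1,0,0,0,-1],[0,0,-1,0,0,0,-1],[0,0,-1,0,0,0,-1],[0,0,-0.1,0,0,0,-1]])

```text
t: 15.58
position: [0.4695, 0.3046, 0.2148]
eef_rot: [[-0.973, 0.231, -0.002], [0.231, 0.973, -0.001], [0.001, -0.001, -1.0]]
force: [0.3, -0.5, 0.1]
width: 0.0931
grasp_force: 0.0
```

```bash
python3 - <<'E'
from h import *
s=manip.sense();print(s['position'],s['eef_rot'][:,1])
full=np.ones((480,640),bool)
p=manip.get_image('wrist');C=cloud(p,full);cv2.imwrite('pics/w3.png',p['image'])
hs=cv2.cvtColor(p['image'],cv2.COLOR_BGR2HSV)
y=(abs(hs[...,0].astype(int)-28)<6)&(hs[...,1]>120)&(hs[...,2]>60)
c=cloud(p,y)
for c0,lab in((c,'yellow'),(C,'all')):
    m=(np.hypot(c0[:,0]-.471,c0[:,1]-.308)<.1)&(c0[:,2]>.058)&(c0[:,2]<.075);k=c0[m]
    rc=cv2.minAreaRect((k[:,:2]*1000).astype(np.float32));print(lab,m.sum(),rc,np.round(cv2.boxPoints(rc)),np.median(k[:,2]))
m=(np.hypot(C[:,0]-.471,C[:,1]-.308)<.11)&(C[:,2]>.006)&(C[:,2]<.014);print('dock',cv2.minAreaRect((C[m][:,:2]*1000).astype(np.float32)))
E
```

```text
[0.4694725  0.30459813 0.21477916] [ 0.23081871  0.97299611 -0.00113836]
yellow 4998 ((464.6675720214844, 314.6480712890625), (34.01863479614258, 118.33373260498047), 75.67271423339844) [[403. 313.]
 [518. 284.]
 [526. 316.]
 [412. 346.]] 0.06327002212852567
all 7890 ((470.4114990234375, 312.91534423828125), (45.17471694946289, 156.17425537109375), 76.04287719726562) [[389. 310.]
 [541. 272.]
 [552. 316.]
 [400. 354.]] 0.06373032865754438
dock ((479.5302429199219, 309.1982421875), (80.03528594970703, 199.87547302246094), 76.54721069335938)
```

View pics/w3.png

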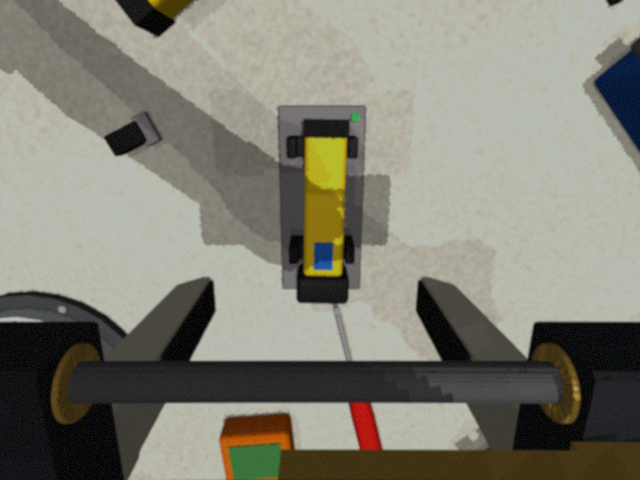

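The wrist picture shows the scanner in the dock at column 325, rows 120–300, with its nose at (323,290). The finger midline is at about column 316, so the tool needs roughly 7 mm more in +y.

play_rows(series=[[0,0,0.1,0.06,0.12,0.5,-1],[0,0,0,0,0,0.6,-1],[0,0,0,0,0,0.6,-1],[0,0,0,0,0,0.5,-1],[0,0,0,0,0,0.5,-1],[0,0,0,0,0,0.36,-1],[0,0,0,0,0,0,-1],[0,0,0,0,0,0,-0.2]])

```text
t: 16.62
position: [0.4685, 0.3133, 0.0327]
eef_rot: [[-0.971, 0.241, 0.001], [0.241, 0.971, 0.001], [-0.001, 0.001, -1.0]]
force: [0.1, -0.2, 0.6]
width: 0.0871
grasp_force: 0.0
```

```bash
python3 - <<'E'
from h import *
s=manip.sense();print(s['position'],s['eef_rot'][:,1],s['force'],s['width'])
p=manip.get_image('wrist');cv2.imwrite('pics/w4.png',p['image'])
E
```

```text
[0.46848379 0.31325142 0.03266197] [2.40725725e-01 9.70592839e-01 8.16647519e-04] [ 0.12409321 -0.16730042  0.63284209] 0.0870911162661215
```

View pics/w4.png

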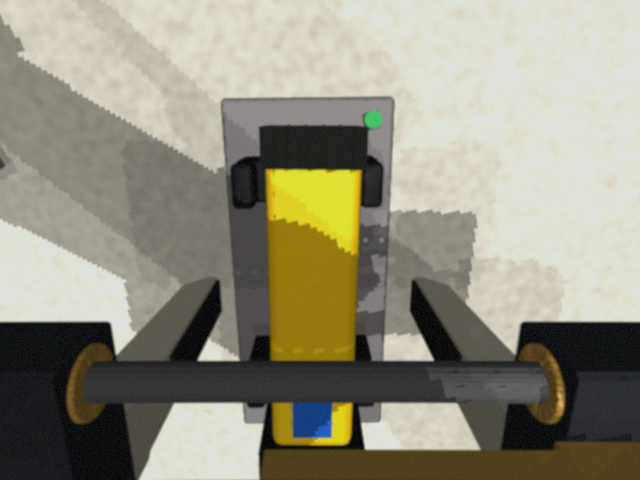

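The scanner (column 315) sits midway between the fingertips (columns 218 and 412) and between the saddles at rows 180 and 370. Closing.

play_rows(series=[[0,0,0,0,0,0,0.1],[0,0,0,0,0,0,0.4],[0,0,0,0,0,0,1],[0,0,0,0,0,0,1],[0,0,0,0,0,0,1],[0,0,0,0,0,0,1],[0,0,0,0,0,0,1],[0,0,0,0,0,0,1]])

```text
t: 17.68
position: [0.468, 0.3128, 0.032]
eef_rot: [[-0.971, 0.24, -0.0], [0.24, 0.971, -0.0], [0.0, -0.0, -1.0]]
force: [-0.5, -0.4, 0.6]
width: 0.0338
grasp_force: 30.0
```

play_rows(series=[[0,0,0,0,0,-0.2,1],[0,0,0,0,0,-0.4,1],[0,0,0,0,0,-0.5,1],[0,0,0,0,0,-0.4,1],[0,0,0.5,0,0,0,1],[0,0,1,0,0,0,1],[0,0,1,0,0,0,1],[0,0,1,0,0,0,1],[0,0,1,0,0,0,1],[0,0,1,0,0,0,1],[0,0,1,0,0,0,1],[0,0,1,0,0,0,1]])

```text
t: 19.18
position: [0.4678, 0.3131, 0.1226]
eef_rot: [[-0.514, 0.858, -0.0], [0.858, 0.514, 0.001], [0.001, 0.0, -1.0]]
force: [0.2, 0.4, -1.3]
width: 0.0339
grasp_force: 30.0
```

play_rows(series=[[0,0,1,0,0,0,1],[0,0,1,0,0,0,1],[0,0,1,0,0,0,1],[0,0,0.53,0,0,0,1],[0,0,0,-0.28,0.12,0,1],[0,0,0,-0.45,0.2,0,1],[0,0,0,-0.45,0.2,0,1],[0,0,0,-0.45,0.2,0,1],[0,0,0,-0.45,0.2,0,1],[0,0,0,-0.45,0.2,0,1],[0,0,0,-0.3,0.1,0,1],[0,0,0,0,0,0,1]])

```text
t: 20.68
position: [0.5701, 0.1556, 0.1222]
eef_rot: [[-0.169, 0.986, 0.0], [0.986, 0.169, -0.001], [-0.001, 0.0, -1.0]]
force: [0.4, -0.1, -0.6]
width: 0.0336
grasp_force: 30.0
```

```bash
python3 - <<'E'
from h import *
s=manip.sense();print(s['t'],s['position'],s['eef_rot'][:,1],s['force'],s['width'],s['grasp_force'])
full=np.ones((480,640),bool)
for n in('scene','top'):
    p=manip.get_image(n);C=cloud(p,full);cv2.imwrite(f'pics/{n}5.png',p['image'])
    hs=cv2.cvtColor(p['image'],cv2.COLOR_BGR2HSV)
    y=(abs(hs[...,0].astype(int)-28)<6)&(hs[...,1]>120)&(hs[...,2]>60)
    c=cloud(p,y);c=c[(np.hypot(c[:,0]-.57,c[:,1]-.155)<.11)&(c[:,2]>.1)];print(n,len(c),np.median(c,0),np.percentile(c[:,2],[5,50,95]))
    for q in('nose','label'): print(q,[(round(r['conf'],2),np.round(r['centre']),np.round(world(p,*r['centre']),3)) for r in manip.tip_of(p,q)[:3]])
E
```

```text
20.675 [0.57009816 0.15555986 0.12222973] [9.85680302e-01 1.68624795e-01 1.42350269e-04] [ 0.36089132 -0.05329436 -0.62205515] 0.033611587817453444 29.97875154018402
scene 350 [0.59066461 0.12270793 0.15214893] [0.130005   0.15214893 0.22180963]
nose [(0.92, array([386., 264.]), array([0.591, 0.074, 0.146])), (0.85, array([341., 217.]), array([ 0.401, -0.043,  0.022])), (0.59, array([524., 176.]), array([0.214, 0.389, 0.058]))]
label [(0.74, array([345., 275.]), array([ 0.577, -0.005,  0.056]))]
top 8 [0.55968553 0.11356748 0.14855865] [0.13707706 0.14855865 0.19704911]
nose [(0.94, array([310., 287.]), array([ 0.408, -0.043,  0.001])), (0.59, array([253., 197.]), array([0.582, 0.078, 0.149]))]
label [(0.91, array([298., 197.]), array([ 0.593, -0.014,  0.113]))]
```

View pics/scene5.png

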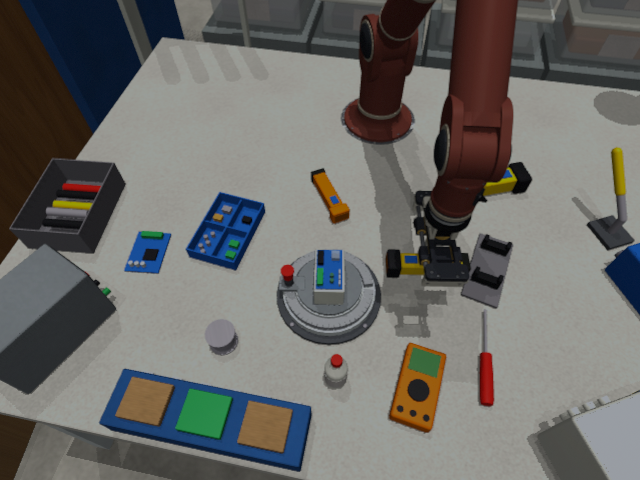

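The picture shows the scanner held level with its nose at (386,264), facing the label side of the unit. I'll lower it to label height and hold.

play_rows(series=[[0,0,0,0,0,0.25,1],[0,0,0,0,0,0.3,1],[0,0,0,0,0,0.25,1],[0,0,0,0,0,0.08,1],[0,0,0,0,0,0,1],[0,0,0,0,0,0,1],[0,0,0,0,0,0,1],[0,0,0,0,0,0,1],[0,0,0,0,0,0,1],[0,0,0,0,0,0,1],[0,0,0,0,0,0,1],[0,0,0,0,0,0,1]])

```text
t: 22.48
position: [0.5694, 0.1582, 0.0692]
eef_rot: [[-0.172, 0.985, -0.0], [0.985, 0.172, -0.0], [-0.0, -0.0, -1.0]]
force: [-0.2, 0.4, -2.6]
width: 0.0343
grasp_force: 30.0
```

```bash
python3 - <<'E'
from h import *
s=manip.sense();print(s['t'],s['position'],s['force'],s['width'])
T=s['eef_rot'];print(np.degrees(np.arctan2(T[1,1],T[0,1])))
p=manip.get_image('scene');C=cloud(p,np.ones((480,640),bool))
# head top face and its tilt
m=(np.hypot(C[:,0]-.582,C[:,1]-.088)<.018)&(C[:,2]>.07);k=C[m];print('head top',m.sum(),np.percentile(k[:,2],[10,50,75,90,95]),np.median(k,0))
hs=cv2.cvtColor(p['image'],cv2.COLOR_BGR2HSV)
y=(abs(hs[...,0].astype(int)-28)<6)&(hs[...,1]>120)&(hs[...,2]>60)
c=cloud(p,y);c=c[(np.hypot(c[:,0]-.575,c[:,1]-.125)<.05)&(c[:,2]>.09)];c=c[c[:,2]<.115];print('yellow top',len(c),np.median(c,0))
for q in('nose','label'): print(q,[(round(r['conf'],2),np.round(r['centre']),np.round(world(p,*r['centre']),3)) for r in manip.tip_of(p,q)[:3]])
cv2.imwrite('pics/scan.png',cv2.resize(p['image'][220:330,270:430],(800,550),interpolation=3))
E
```

```text
22.475 [0.56939076 0.15822227 0.06922309] [-0.16965482  0.44294548 -2.62380285] 0.0342819985109372
9.919620764569993
head top 210 [0.09816826 0.10324379 0.10443996 0.10566551 0.10624022] [0.582499   0.08773311 0.10324379]
yellow top 188 [0.58773056 0.11940285 0.09988923]
nose [(0.86, array([387., 278.]), array([0.595, 0.083, 0.104])), (0.71, array([339., 220.]), array([ 0.402, -0.046,  0.011])), (0.66, array([524., 174.]), array([0.202, 0.39 , 0.053]))]
label [(0.57, array([347., 275.]), array([ 0.575, -0.   ,  0.054]))]
```

View pics/scan.png

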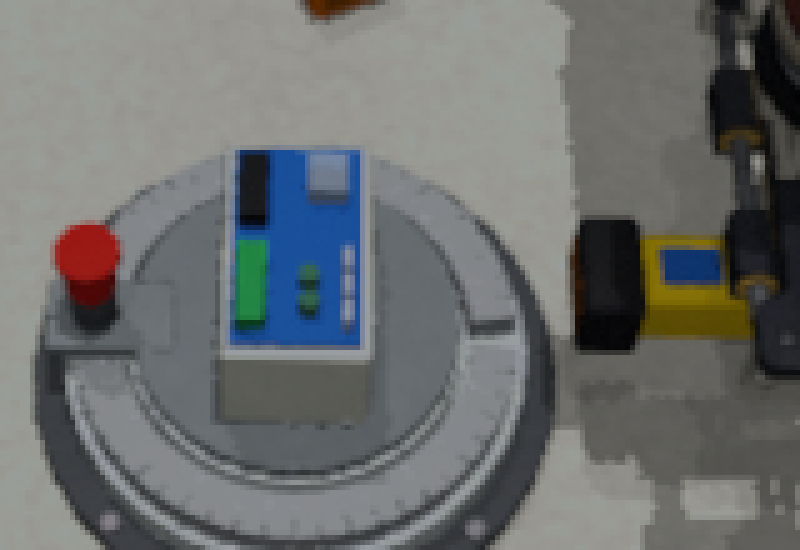

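The enlarged view shows the nose window at (577,285) square to the label face and well clear of the ring. Head top at 0.1045 against 0.104 expected, and the aim line passes through the label centre. I'll hold for longer.

play_rows(series=[[0,0,0,0,0,0,1],[0,0,0,0,0,0,1],[0,0,0,0,0,0,1],[0,0,0,0,0,0,1],[0,0,0,0,0,0,1],[0,0,0,0,0,0,1],[0,0,0,0,0,0,1],[0,0,0,0,0,0,1],[0,0,0,0,0,0,1],[0,0,0,0,0,0,1],[0,0,0,0,0,0,1],[0,0,0,0,0,0,1]])

```text
t: 24.12
position: [0.5694, 0.1582, 0.0692]
eef_rot: [[-0.172, 0.985, -0.0], [0.985, 0.172, -0.0], [-0.0, -0.0, -1.0]]
force: [0.2, 0.2, -0.9]
width: 0.0338
grasp_force: 30.0
```

play_rows(series=[[0,0,0,0,0,0,1],[0,0,0,0,0,0,1],[0,0,0,0,0,-0.3,1],[0,0,0,0,0,-0.4,1],[0,0,0,0,0,-0.3,1],[0,0,0,0.25,-0.1,0,1],[0,0,0,0.45,-0.2,0,1],[0,0,0,0.45,-0.2,0,1],[0,0,0,0.45,-0.2,0,1],[0,0,0,0.45,-0.2,0,1],[0,0,0,0.45,-0.2,0,1],[0,0,0,0.3,-0.1,0,1]])

```text
t: 25.62
position: [0.4668, 0.3135, 0.1282]
eef_rot: [[-0.176, 0.984, -0.003], [0.984, 0.176, -0.0], [0.0, -0.003, -1.0]]
force: [0.8, 0.1, -1.3]
width: 0.0337
grasp_force: 30.0
```

play_rows(series=[[0,0,-0.5,0,0,0,1],[0,0,-1,0,0,0,1],[0,0,-1,0,0,0,1],[0,0,-1,0,0,0,1],[0,0,-1,0,0,0,1],[0,0,-1,0,0,0,1],[0,0,-1,0,0,0,1],[0,0,-1,0,0,0,1],[0,0,-1,0,0,0,1],[0,0,-1,0,0,0,1],[0,0,-1,0,0,0,1],[0,0,-0.53,0,0,0,1]])

```text
t: 27.12
position: [0.4692, 0.3111, 0.1286]
eef_rot: [[-0.971, 0.239, -0.001], [0.239, 0.971, -0.001], [0.001, -0.001, -1.0]]
force: [0.0, 0.4, -1.0]
width: 0.034
grasp_force: 30.0
```

```bash
python3 - <<'E'
from h import *
s=manip.sense();T=s['eef_rot'];print(s['t'],s['position'],s['force'],s['width'],np.degrees(np.arctan2(T[1,1],T[0,1])))
d=np.array([.468,.3128,.0325])-s['position'];print('tool delta units',T.T@d/.06)
E
```

```text
27.125 [0.4691531  0.31109924 0.128569  ] [ 0.01309667  0.35410806 -1.03188274] 0.03399330710419364 76.19564501300728
tool delta units [0.02412522 0.02450853 1.60114696]
```

play_rows(series=[[0,0,0,0.02,0.025,0.3,1],[0,0,0,0,0,0.4,1],[0,0,0,0,0,0.4,1],[0,0,0,0,0,0.25,1],[0,0,0,0,0,0.12,1],[0,0,0,0,0,0.08,1],[0,0,0,0,0,0.04,1],[0,0,0,0,0,0,1],[0,0,0,0,0,0,1]])

```text
t: 28.25
position: [0.469, 0.3132, 0.0343]
eef_rot: [[-0.971, 0.24, 0.001], [0.24, 0.971, 0.001], [-0.001, 0.001, -1.0]]
force: [-0.2, 0.0, -0.7]
width: 0.0338
grasp_force: 30.0
```

play_rows(series=[[0,0,0,0,0,0.02,1],[0,0,0,0,0,0.015,1],[0,0,0,0,0,0,1],[0,0,0,0,0,0,1]])

```text
t: 28.75
position: [0.4688, 0.3131, 0.032]
eef_rot: [[-0.971, 0.24, 0.0], [0.24, 0.971, 0.0], [-0.0, 0.0, -1.0]]
force: [0.0, -0.6, 3.3]
width: 0.0339
grasp_force: 30.0
```

The force went from -1 to +3.3 N, so the scanner is resting on the saddles. Releasing and going straight up.

play_rows(series=[[0,0,0,0,0,0,0.2],[0,0,0,0,0,0,0.1],[0,0,0,0,0,0,-0.2],[0,0,0,0,0,0,-0.6],[0,0,0,0,0,0,-1],[0,0,0,0,0,0,-1],[0,0,0,0,0,-0.3,-1],[0,0,0,0,0,-0.6,-1],[0,0,0,0,0,-0.7,-1],[0,0,0,0,0,-0.7,-1],[0,0,0,0,0,-0.7,-1],[0,0,0,0,0,0,-1]])

```text
t: 30.25
position: [0.4705, 0.3144, 0.2154]
eef_rot: [[-0.971, 0.24, 0.007], [0.24, 0.971, 0.005], [-0.005, 0.006, -1.0]]
force: [0.7, 0.1, -0.6]
width: 0.0928
grasp_force: 0.0
```

```bash
python3 - <<'E'
from h import *
s=manip.sense();print(s['t'],s['position'],s['force'],s['width'])
p=manip.get_image('wrist');C=cloud(p,np.ones((480,640),bool))
hs=cv2.cvtColor(p['image'],cv2.COLOR_BGR2HSV)
y=(abs(hs[...,0].astype(int)-28)<6)&(hs[...,1]>120)&(hs[...,2]>60);c=cloud(p,y)
for c0,lab in((c,'yellow'),(C,'all')):
    m=(np.hypot(c0[:,0]-.471,c0[:,1]-.308)<.1)&(c0[:,2]>.058)&(c0[:,2]<.075);k=c0[m]
    print(lab,m.sum(),cv2.minAreaRect((k[:,:2]*1000).astype(np.float32)),np.median(k[:,2]))
k=c[(np.hypot(c[:,0]-.471,c[:,1]-.308)<.1)&(c[:,2]>.06)&(c[:,2]<.07)];A=np.c_[k[:,:2]-k[:,:2].mean(0),np.ones(len(k))];print('slope',np.linalg.lstsq(A,k[:,2],rcond=None)[0])
q=manip.get_image('scene');C=cloud(q,np.ones((480,640),bool))
m=(C[:,2]>.1)&(C[:,2]<.125)&(np.hypot(C[:,0]-.618,C[:,1]+.118)<.022);print('cap',np.median(C[m][:,2]))
m=(abs(C[:,2]-.127)<.006)&(np.hypot(C[:,0]-.603,C[:,1]+.034)<.09);print('unit',cv2.minAreaRect((C[m][:,:2]*1000).astype(np.float32)))
cv2.imwrite('pics/end.png',q['image'])
E
```

```text
30.25 [0.47053065 0.31441406 0.21539957] [ 0.74910398  0.12711526 -0.55853963] 0.09276101301850634
yellow 4923 ((465.7021179199219, 315.3948974609375), (33.868595123291016, 117.77406311035156), 75.97651672363281) 0.06328767064324547
all 7861 ((471.1006774902344, 313.7299499511719), (45.999229431152344, 155.9435577392578), 75.98694610595703) 0.06374686517206013
slope [-0.0021199   0.00306413  0.0632507 ]
cap 0.10630074208905621
unit ((605.8087158203125, -37.15584945678711), (78.55469512939453, 44.77834701538086), 9.581756591796875)
```

View pics/end.png

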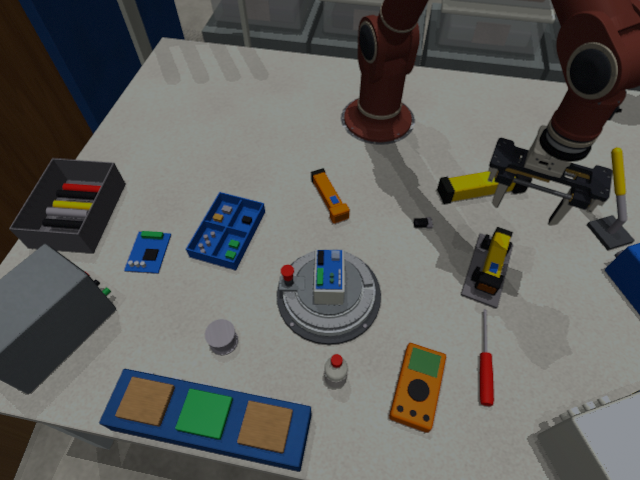

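The scanner is back in its dock at (493,260), level and within 1 mm of where it started. The plunger is home, the bystanders haven't moved and the gripper is clear. Handing in.

```bash
python3 -c "
from rig import manip;print(manip.sign_off())"
```

```text
the job is handed in; nothing more can be done
None
```

The job is handed in (no verdict was returned): the table is turned a quarter with the plunger home in the notch there, the label was scanned from about 8 cm for about 3 s, and the scanner is back in its dock, level and within about 1 mm of where it started.

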